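# Weigh the salt shaker on the kitchen scale

## Task

Weigh the salt shaker on the kitchen scale: press its round key to switch it on, then the long bar key to zero it while the plate is still empty, set the shaker upright on the middle of the weighing plate without dropping it and let go, press the square key to save the reading, and press the round key again to switch the scale off. Press every key right down and let it spring back before the next one, never press the cross-shaped key, and use the bar key only with the plate empty and the square key only with the shaker standing on the plate. Leave the shaker standing upright on the plate, and do not disturb the other things around.

Things in the scene. Friction and masses are not known exactly. Their poses are not given: they have to be found in the camera images.
- scale: White flat kitchen scale, 150 (x) x 260 (y) mm, housing 22 mm high, fixed. Origin: centre of its underside; x away from the robot at yaw 0, y to the left. Round plate on its -y half; keys in a 2 x 2 block on its +y half, 50 mm apart across, 54 mm in depth; which key has which place varies. A small dark display lies beyond the keys.
- plate (a point): Centre of the upper face of the round steel weighing plate, 136 mm in diameter, 29 mm above the worktop; axes as the scale's. The plate does not move.
- round_top (a point): Round grey key, 30 mm in diameter: switches the scale on and off. Its origin is the middle of the key's upper face (34 mm above the worktop, 12 mm above the scale's housing; key at rest), z up.
- bar_top (a point): Long bar grey key, 40 mm (along the scale's x) by 15 mm: zeroes the scale. Its origin is the middle of the key's upper face (34 mm above the worktop, 12 mm above the scale's housing; key at rest), z up.
- square_top (a point): Square grey key, 26 x 26 mm: saves the reading. Its origin is the middle of the key's upper face (34 mm above the worktop, 12 mm above the scale's housing; key at rest), z up.
- cross_top (a point): Plus-shaped grey key, arms 34 mm overall and 11 mm wide: not to be pressed. Its origin is the middle of the key's upper face (34 mm above the worktop, 12 mm above the scale's housing; key at rest), z up.
- round_key (a joint): Travel of the round key: 0 at rest, 0.006 m fully down; it springs back by itself and needs about 5 N to go fully down. It counts as pressed beyond 0.004 m.
- bar_key (a joint): Travel of the long bar key: 0 at rest, 0.006 m fully down; it springs back by itself and needs about 5 N to go fully down. It counts as pressed beyond 0.004 m.
- square_key (a joint): Travel of the square key: 0 at rest, 0.006 m fully down; it springs back by itself and needs about 5 N to go fully down. It counts as pressed beyond 0.004 m.
- cross_key (a joint): Travel of the cross-shaped key: 0 at rest, 0.006 m fully down; it springs back by itself and needs about 5 N to go fully down. It counts as pressed beyond 0.004 m.
- salt_shaker: Salt shaker, clear glass body with a grey domed cap, round, 44 mm in diameter at most and 90 mm high, about 0.1 kg; the cap, from 66 mm up, is 34 mm in diameter. Origin: centre of its underside, z up its axis. It stands on the worktop to the right of the scale.
- pepper_mill: Bystander: brown wooden pepper mill, 58 mm in diameter and 150 mm high, to the left of the scale. Origin: centre of its underside.
- tin: Bystander: closed food tin, 57 mm in diameter and 72 mm high, on the right, behind the salt shaker. Origin: centre of its underside.
- teaspoon: Bystander: steel teaspoon lying on the worktop in front of the salt shaker, 134 mm long, 27 mm wide, 12 mm high. Origin: centre of its underside.
- tea_mug: Bystander: purple mug with tea, 87 mm in diameter with its handle 117 mm, 97 mm high, to the right of the salt shaker. Origin: centre of its underside.
- cup: Bystander: white cup with a handle, 90 x 115 mm, 57 mm high, to the left of the scale near the front edge. Origin: centre of its underside.
There are look-alikes about, which are no part of the job. What is shaped like the salt_shaker but green or purple is not meant.

How it is judged (in metres and radians):
On the way, in this order (a step that is already met when the one before it is completed fails the run):
1. the round key is pressed down (scale on) (value of joint round_key above 0.004 m), for 0.05 s.
2. then the bar key is pressed down, with the round key up again and the plate empty (zero) (value of joint bar_key above 0.004 m and value of joint round_key below 0.002 m and horizontal distance between salt_shaker and plate above 0.09 m), for 0.05 s.
3. then the shaker stands upright on the middle of the plate, let go and at rest (horizontal distance between salt_shaker and plate below 0.03 m and z of salt_shaker in the frame of plate between -0.006 and 0.006 m and angle between salt_shaker's own z axis and vertical below 0.12 rad and linear speed of salt_shaker below 0.03 m/s and contact force between the fingers and salt_shaker below 0.1 N), for 0.2 s.
4. then the square key is pressed down with the shaker standing on the plate (save) (value of joint square_key above 0.004 m and horizontal distance between salt_shaker and plate below 0.03 m and z of salt_shaker in the frame of plate between -0.006 and 0.006 m and angle between salt_shaker's own z axis and vertical below 0.12 rad), for 0.05 s.
5. then the round key is pressed down again, with the square key up again and the shaker on the plate (off) (value of joint round_key above 0.004 m and value of joint square_key below 0.002 m and horizontal distance between salt_shaker and plate below 0.03 m and z of salt_shaker in the frame of plate between -0.006 and 0.006 m and angle between salt_shaker's own z axis and vertical below 0.12 rad), for 0.05 s.
At the end, for the whole second after the job is handed in: The salt shaker stands upright (within 0.12 rad) on the weighing plate, its centre within 30 mm of the plate's centre and its underside within 6 mm of the plate's height, released and at rest, and all four keys are up (within 1.5 mm) (all of step 3 and value of joint each of round_key, bar_key, square_key, cross_key below 0.0015 m); the robot touches nothing.
It fails at once if the cross-shaped key is pressed (value of joint cross_key above 0.003 m).
It fails at once if two keys are down at the same time (value of joint each of round_key, bar_key above 0.003 m or value of joint each of round_key, square_key above 0.003 m or value of joint each of bar_key, square_key above 0.003 m).
It fails at once if the bar key is pressed while the shaker is on the plate, or the square key while it is not ((value of joint bar_key above 0.003 m and horizontal distance between salt_shaker and plate below 0.085 m) or (value of joint square_key above 0.003 m and horizontal distance between salt_shaker and plate above 0.045 m)).
It fails at once if the shaker is dropped (falls free faster than 0.5 m/s) or tipped over (more than 0.9 rad) ((linear speed of salt_shaker above 0.5 m/s and contact force between the fingers and salt_shaker below 0.05 N) or angle between salt_shaker's own z axis and vertical above 0.9 rad).
It fails at once if a bystander is moved more than 30 mm (distance of any of pepper_mill, tin, teaspoon, tea_mug, cup from where it was at the start of the episode above 0.03 m).
It also fails if it takes over 61 s, if anything falls off the work surface, if the arm or the gripper's body presses on something with over 40 N, if the wrist force passes 120 N, or if a joint passes its speed limit or range.

## Robot

A 6-joint arm with a two-finger parallel gripper is mounted at the origin on a cart in front of the work surface, level with it; the furniture and walls round the work are solid. World frame = base frame: x ahead of the robot, y to its left, z up, the work surface at z = 0. Lengths are in mm, angles in rad, forces in N, time in s.
With the tool pointing down it reaches from about 275 to 825 mm from the base axis. Payload 5.2 kg.
Tool frame: the origin (TCP) lies on the mounting face of the last link; the fingertips stand 186 mm ahead of it and the grasp point (between the pads) lies 167 mm ahead of it (robot.tips_ahead is the distance from the TCP to the fingertips, in mm); z points along the fingers, y is the line along which they close (so a half turn about z gives the same grasp; the last joint's range is limited). The gripper opens to 93 mm and grips with 3 to 60 N. Pads are 15 mm wide; open, the fingers measure 128 mm over their backs; the gripper's body (75 mm by 188 mm) begins 65 mm behind the grasp point.
Start: joints at [-1.388, 0.259, 1.535, -0, 1.348, -0.203], TCP at [206.986, -509.572, 404.753] pointing down, gripper open.
Joint ranges: [-3.14, 3.14], [-0.91, 2.08], [0.19, 2.58], [-1.22, 4.36], [0.22, 2.71], [-3.12, 3.12]. Speed limits (rad/s): [2.57, 2.57, 3.14, 3.14, 3.14, 3.14].

## Interface

Orientations are given as a rotation vector (axis times angle).
In Python, from workcell import robot gives the robot as it stands.
- The arm moves only by the tool carry_out, never from a script. Its argument "motion" is a list of rows, each a list of 2 entries, a list of its own where there are three numbers: the shift along the tool's x, y, z in units of 25 mm (1.0 is 25 mm), then the turn about the tool's z in units of 8 degrees (1.0 is 8 degrees). A call has 1 to 12 rows; each row shifts and turns the commanded pose from where the row before left it, along the tool's axes as they then stand; what a row does not reach is not made up. A row lasts 1/8 s, in which the tool goes at most 62.5 mm and 10.7 degrees, less where a joint would pass 70% of its speed; a pose out of reach is approached as far as the arm can. A call is refused whole if a number of a shift passes 1 or a number of a turn 1, either way. A call with a gripper value outside its range is refused whole. "gripper" is the opening, from -1 (shut) to 1 (fully open), set as the call begins (left out, the last holds). The fingers move at their own pace and stop on an object; "newtons" is the grip in N (left out, the last holds). Time passes only in rows, so rows that do not move let the fingers close. It gives the time, the measured TCP pose, the force, the opening and the grip force at its end, in the units of the state.
- robot.observe(): the state, without advancing time (a new reading comes with each control period).
- robot.snapshot(name): name is "side" or "top" or "wrist"; returns a dict with "color" (384x512x3 uint8, blue, green, red), "fovy" (degrees; the focal length in pixels is half the picture's height over the tangent of half this angle, whatever the lens; pixels are square), "cx", "cy" (the principal point, pixels), "k1" (the pictures are not rectified: a ray, as slopes to the right and down, at radius r is drawn at 1 + k1 r^2 times it, then the intrinsics apply), "origin" and "orientation" of the camera in the world; the wrist camera has in their place "hand_eye" (4x4, takes a point from camera to tool coordinates, whose origin is the TCP and whose axes are the flange's). Camera axes: x right, y up, looking along -z (the intrinsics and any distortion apply to the point x, -y, -z); pixel columns grow to the right and rows downward; lengths in mm; the calibration is good to about 2 mm. A picture is of the moment at which its call begins: read the wrist's pose just before it. There is no depth.
- robot.sign_off(): hands the job in; it is judged then, once.
The state is a dict: "clock": time; "joints": joint angles; "qvel": joint speeds; "effort": joint torques, N m; "tool_pos": TCP position; "orientation": TCP orientation; "force": force on the tool from outside, world axes, zero at the start; "wrist_torque": the same for the moment, N m; "gripper_width": finger opening in mm; "finger_force": force on a finger pad.
Only numpy, scipy, OpenCV 4.12 (cv2) and the standard library are available. Lean on these libraries where they do the work, as an engineer would, in place of code of your own. Each camera call takes 0.05 s, during which the arm holds its last target. There are 200 camera calls.

## Working session

There is one attempt and no reset: what is moved stays moved. The work goes in short steps, Python scripts to look and compute and a tool call to move; the robot and the scene stay as the last step left them, time stands still between calls to the robot, and variables do not carry over. Pictures are saved under pics/ and viewed, at most 10 in all, crops included, and the job is handed in when it is done.

Besides the shell and the picture viewer there is one more tool, called after "Call:" as name(argument=value, ...) on one line, values as JSON. carry_out: Moves the arm, as the interface text tells. Its arguments: {"type":"object","properties":{"motion":{"type":"array"},"gripper":{"type":"number"},"newtons":{"type":"number"}},"required":["motion"]}

```bash
mkdir -p pics
cat > h.py <<'E'
import numpy as np, cv2
from scipy.spatial.transform import Rotation as R
from workcell import robot
def cam(s, st=None):
    if 'hand_eye' in s:
        H=np.array(s['hand_eye']); Rt=R.from_rotvec(st['orientation']).as_matrix()
        return np.array(st['tool_pos'])+Rt@H[:3,3], Rt@H[:3,:3]
    o=np.array(s['orientation'],float)
    return np.array(s['origin'],float),(o if o.shape==(3,3) else R.from_rotvec(o).as_matrix())
def ray(s,uv,st=None):
    o,Rm=cam(s,st); h,w=s['color'].shape[:2]
    f=h/2/np.tan(np.radians(s['fovy'])/2)
    K=np.array([[f,0,s['cx']],[0,f,s['cy']],[0,0,1]])
    p=cv2.undistortPoints(np.array(uv,float).reshape(-1,1,2),K,np.array([s['k1'],0,0,0,0.])).reshape(-1,2)
    # iterate for exactness is inside cv2
    d=np.c_[p[:,0],-p[:,1],-np.ones(len(p))]@Rm.T
    return o,d
def onz(s,uv,z,st=None):
    o,d=ray(s,uv,st); return o+d*((z-o[2])/d[:,2])[:,None]
E
python3 - <<'E'
from h import *
import pickle
st=robot.observe(); print({k:np.round(v,3) for k,v in st.items()})
S={}
for n in ['top','side','wrist']:
    s=robot.snapshot(n); S[n]=s
    print(n,{k:np.round(v,3).tolist() for k,v in s.items() if k!='color'})
S['st']=st; pickle.dump(S,open('s0.pkl','wb'))
cv2.imwrite('pics/top0.png',cv2.resize(S['top']['color'],(800,600),interpolation=cv2.INTER_CUBIC))
cv2.imwrite('pics/side0.png',cv2.resize(S['side']['color'],(800,600),interpolation=cv2.INTER_CUBIC))
E
```

```text
{'clock': np.float64(0.0), 'joints': array([-1.388,  0.259,  1.536, -0.   ,  1.348, -0.203]), 'qvel': array([ 0.001, -0.001, -0.002, -0.001, -0.001,  0.   ]), 'effort': array([ 1.000e-03, -4.373e+01, -2.840e+01,  7.200e-02,  4.100e-02,
       -0.000e+00]), 'tool_pos': array([ 206.943, -509.36 ,  403.95 ]), 'orientation': array([-3.082, -0.602,  0.   ]), 'force': array([-0.064, -0.271,  0.143]), 'wrist_torque': array([ 0.036, -0.027,  0.032]), 'finger_force': np.float64(0.0), 'gripper_width': np.float64(92.819)}
top {'fovy': 43.872, 'cx': 248.383, 'cy': 192.186, 'k1': 0.01, 'origin': [-455.204, 187.3, 1413.702], 'orientation': [0.424, -0.544, -1.732]}
side {'fovy': 50.212, 'cx': 259.032, 'cy': 190.15, 'k1': 0.051, 'origin': [409.529, 980.653, 724.783], 'orientation': [0.07, -1.483, -2.715]}
wrist {'fovy': 67.193, 'cx': 259.05, 'cy': 191.953, 'k1': 0.007, 'hand_eye': [[-0.0, 0.969, 0.248, 68.023], [1.0, -0.0, 0.002, 0.015], [0.002, 0.248, -0.969, 19.217], [0.0, 0.0, 0.0, 1.0]]}
```

View pics/top0.png

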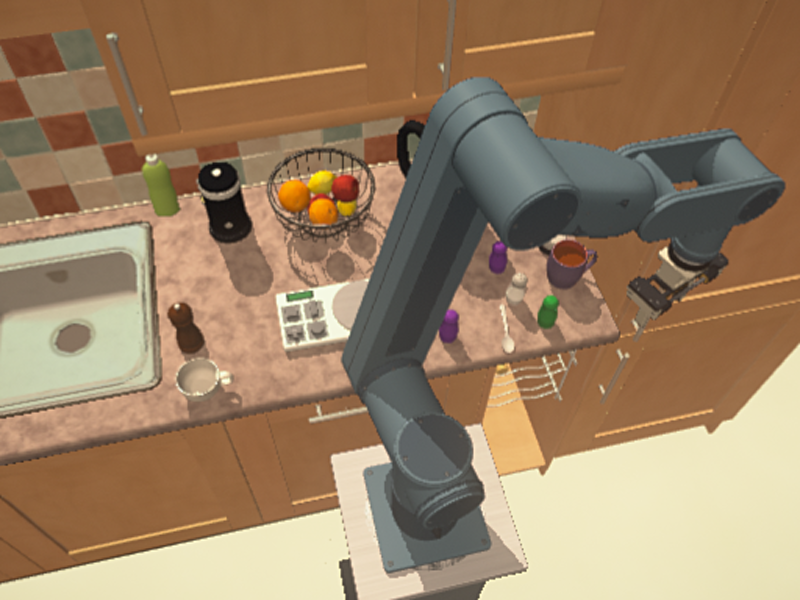

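View pics/side0.png

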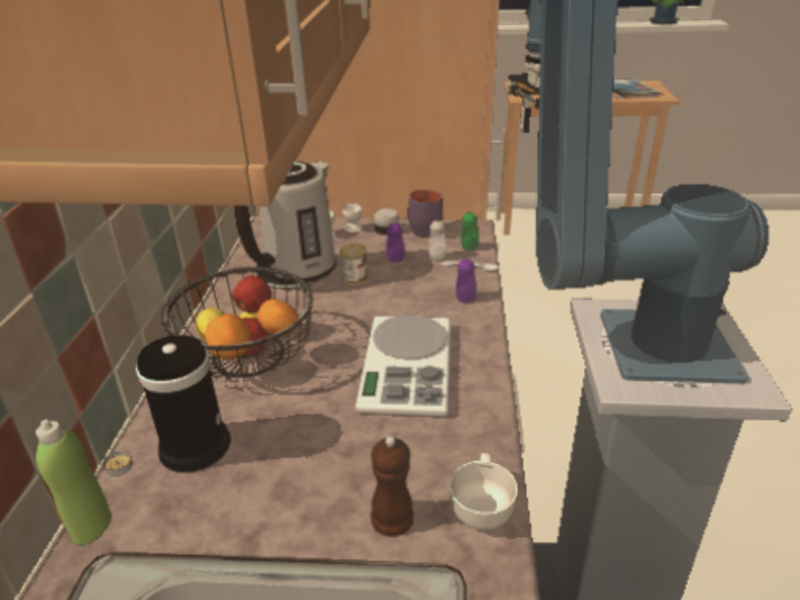

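The top view shows the clear shaker with a grey cap at about (517,289). Three look-alikes stand near it: purple at (450,325) and (498,257), and green at (548,311). In the side view the clear shaker is at (437,240) and the scale at (405,365). The clear one fits the description, so I'll confirm it and the key layout in one enlarged montage.

Run:
```python
from h import *
import pickle
S=pickle.load(open('s0.pkl','rb')); t=S['top'];s=S['side']
def crop(im,x,y,w,h): return cv2.resize(im[y:y+h,x:x+w],(400,300),interpolation=cv2.INTER_CUBIC)
a=np.hstack([crop(t['color'],172,175,80,60),crop(t['color'],275,150,100,75)])
b=np.hstack([crop(s['color'],216,195,100,75),crop(s['color'],220,115,120,90)])
cv2.imwrite('pics/mont.png',np.vstack([a,b]))
n=0.64
v=lambda L:(np.array(L)*n)
print('scale corners side z22',onz(s,v([(372,317),(450,319),(448,410),(358,407)]),22).round(0).tolist())
print('plate side',onz(s,v([(411,337)]),29).round(0).tolist(),'keys side',onz(s,v([(400,371),(431,372),(397,391),(429,393)]),34).round(0).tolist())
print('keys top',onz(t,v([(292,311),(314,308),(294,333),(317,328)]),34).round(0).tolist())
print('shaker base side/top',onz(s,v([(437,259)]),0).round(0).tolist(),onz(t,v([(515,302)]),0).round(0).tolist())
for nm,uv,z in [('spoon ends',[(443,263),(497,268)],3),('purple base',[(466,299),(396,260)],0),('green',[(470,249)],0),('mug',[(426,233)],0),('tin',[(353,280)],0),('mill',[(392,528)],0)]:
    print(nm,onz(s,v(uv),z).round(0)[:,:2].tolist())
print('mug top',onz(t,v([(568,253)]),97).round(0).tolist(),'green capt',onz(t,v([(551,298)]),85).round(0).tolist())
```

```text
scale corners side z22 [[549.0, -39.0, 22.0], [398.0, -38.0, 22.0], [401.0, 217.0, 22.0], [545.0, 216.0, 22.0]]
plate side [[469.0, 33.0, 29.0]] keys side [[482.0, 138.0, 34.0], [430.0, 138.0, 34.0], [484.0, 189.0, 34.0], [432.0, 191.0, 34.0]]
keys top [[487.0, 181.0, 34.0], [484.0, 132.0, 34.0], [429.0, 186.0, 34.0], [430.0, 135.0, 34.0]]
shaker base side/top [[429.0, -312.0, 0.0]] [[422.0, -323.0, 0.0]]
spoon ends [[415.0, -289.0], [294.0, -270.0]]
purple base [[365.0, -144.0], [523.0, -304.0]]
green [[352.0, -363.0]]
mug [[459.0, -443.0]]
tin [[611.0, -212.0]]
mill [[474.0, 425.0]]
mug top [[463.0, -447.0, 97.0]] green capt [[363.0, -372.0, 85.0]]
```

View pics/mont.png

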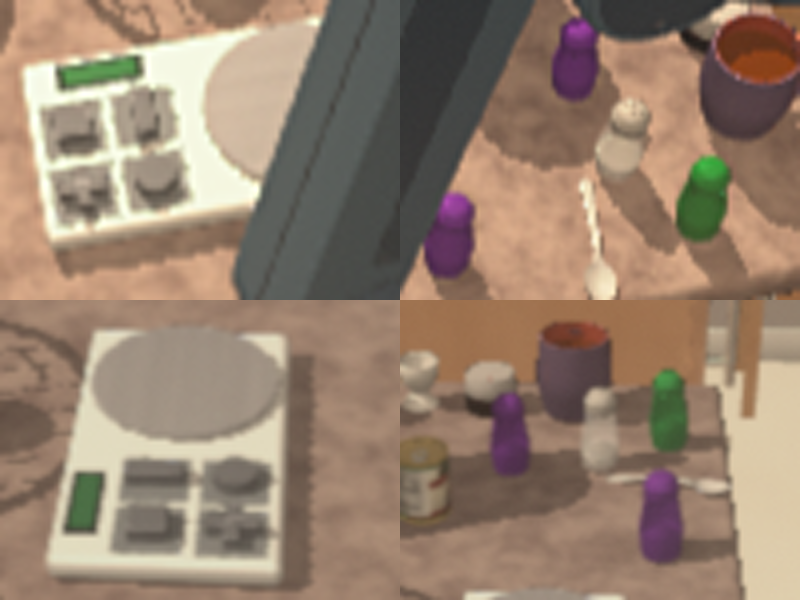

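The montage confirms it: the clear body with the grey cap, in the top-right crop at (625,135), is the salt shaker. The green and purple ones are look-alikes. Key layout: bar far right (484,134), round near right (430,136), square far left (484,187), cross near left (430,188). I'll square up the tool, shut the fingers and move over the scale.

Call:
carry_out(motion=[[[0, 0, 0], 0.92], [[0, 0, 0], 0.92], [[0, 0, 0], 0.92], [[0.36, -1, 0], 0], [[0.36, -1, 0], 0], [[0.36, -1, 0], 0], [[0.36, -1, 0], 0], [[0.36, -1, 0], 0], [[0.36, -1, 0], 0], [[0.36, -1, 0], 0], [[0.36, -1, 0], 0], [[0.36, -1, 0], 0]], gripper=-1, newtons=20)

```text
clock: 1.65
tool_pos: [288.1, -283.2, 404.7]
orientation: [-3.142, -0.001, -0.0]
force: [0.3, -0.6, -0.8]
gripper_width: 0.5
finger_force: 0.0
```

Call:
carry_out(motion=[[[0.36, -1, 0], 0], [[0.36, -1, 0], 0], [[0.36, -1, 0], 0], [[0.36, -1, 0], 0], [[0.36, -1, 0], 0], [[0.36, -1, 0], 0], [[0.36, -1, 0], 0], [[0.36, -1, 0], 0], [[0.36, -1, 0], 0], [[0.36, -1, 0], 0], [[0.36, -1, 0], 0], [[0.36, -1, 0], 0]])

```text
clock: 3.15
tool_pos: [395.6, 16.7, 404.7]
orientation: [3.142, 0.001, 0.0]
force: [0.6, 0.7, 0.4]
gripper_width: 0.3
finger_force: 0.0
```

Call:
carry_out(motion=[[[0.36, -1, 0], 0], [[0.36, -1, 0], 0], [[0.36, -1, 0], 0], [[0, -0.4, 0], 0], [[0, 0, 0], 0], [[0, 0, 0], 0]])

```text
clock: 3.9
tool_pos: [422.4, 100.0, 404.7]
orientation: [3.141, 0.0, -0.0]
force: [-0.0, 0.3, -0.3]
gripper_width: 0.4
finger_force: 0.0
```

Run:
```python
from h import *
import pickle
st=robot.observe(); print({k:np.round(st[k],3) for k in ['clock','tool_pos','orientation','force','joints','gripper_width']})
w=robot.snapshot('wrist'); t=robot.snapshot('top'); pickle.dump((st,w,t),open('s1.pkl','wb'))
cv2.imwrite('pics/w1.png',cv2.resize(w['color'],(800,600),interpolation=cv2.INTER_CUBIC))
```

```text
{'clock': np.float64(3.9), 'tool_pos': array([422.4  , 100.029, 404.725]), 'orientation': array([ 3.141,  0.   , -0.   ]), 'force': array([-0.017,  0.292, -0.34 ]), 'joints': array([-0.025,  0.046,  1.791, -0.   ,  1.305,  1.545]), 'gripper_width': np.float64(0.427)}
```

View pics/w1.png

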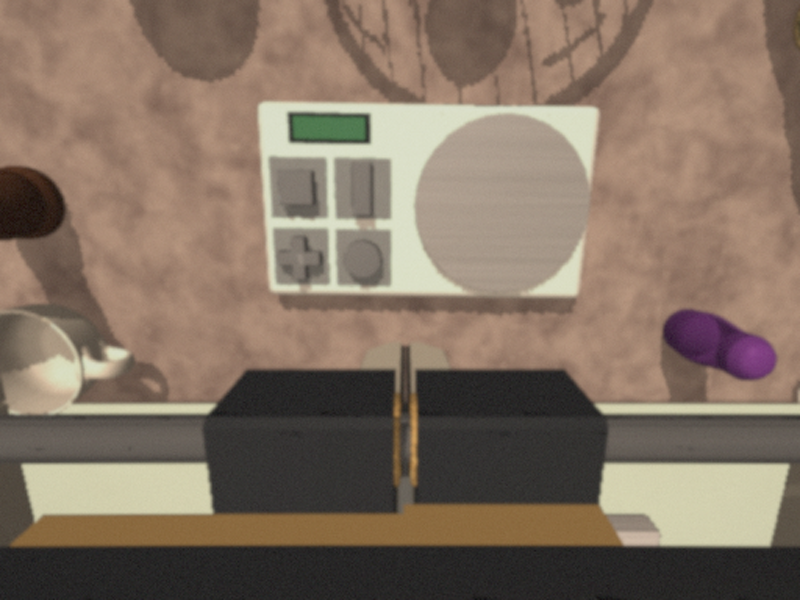

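The wrist view shows round at (362,259), bar (362,189), square (296,187), cross (301,258) and the plate around (502,204). I'll project these.

Run:
```python
from h import *
import pickle
st,w,t=pickle.load(open('s1.pkl','rb')); n=.64
im=w['color'].astype(int)
m=((im.min(2)>170)).astype(np.uint8); m[200:]=0
c=max(cv2.findContours(m,cv2.RETR_EXTERNAL,cv2.CHAIN_APPROX_NONE)[0],key=cv2.contourArea)
p=onz(w,c.reshape(-1,2),22,st)[:,:2].astype(np.float32)
print('scale',cv2.minAreaRect(p))
# plate: hole in the white with largest area
cs,hi=cv2.findContours(m,cv2.RETR_CCOMP,cv2.CHAIN_APPROX_NONE)
for q,h in zip(cs,hi[0]):
    if h[3]>=0 and cv2.contourArea(q)>300:
        P=onz(w,q.reshape(-1,2),29,st)[:,:2].astype(np.float32); print('hole',cv2.minEnclosingCircle(P),cv2.contourArea(q))
for nm,uv in dict(round=(362,258),bar=(362,188),square=(296,187),cross=(301,258)).items(): print(nm,onz(w,[np.array(uv)*n],34,st).round(1)[0])
```

```text
scale ((476.16448974609375, 84.23526000976562), (253.41006469726562, 144.24119567871094), 89.20071411132812)
hole ((488.1678161621094, 182.08157348632812), 31.328214645385742) 1544.0
hole ((531.1431884765625, 156.83900451660156), 33.60861587524414) 1230.5
round [434.3 133.9  34. ]
bar [487.6 132.6  34. ]
square [488.3 182.4  34. ]
cross [434.3 181.7  34. ]
```

Call:
carry_out(motion=[[[0.23, -0.68, 1], 0], [[0.23, -0.68, 1], 0], [[0, 0, 1], 0], [[0, 0, 1], 0], [[0, 0, 1], 0], [[0, 0, 1], 0], [[0, 0, 1], 0], [[0, 0, 0.3], 0], [[0, 0, 0.3], 0], [[0, 0, 0], 0], [[0, 0, 0], 0]])

```text
clock: 5.38
tool_pos: [434.3, 134.4, 215.4]
orientation: [3.141, 0.001, 0.001]
force: [-2.2, -2.3, 3.5]
gripper_width: 0.2
finger_force: 2.0
```

Run:
```python
from h import *
import pickle
st,w,t=pickle.load(open('s1.pkl','rb'))
print('plate',onz(w,np.array([(502.5,204.5)])*.64,29,st).round(1))
print('corners z22',onz(w,np.array([(259,103),(598,107),(579,296),(270,292)])*.64,22,st).round(1)[:,:2].tolist())
st=robot.observe();print(st['tool_pos'],st['force'],st['clock'])
w=robot.snapshot('wrist');cv2.imwrite('pics/w2.png',cv2.resize(w['color'],(800,600)))
```

```text
plate [[475.1  24.8  29. ]]
corners z22 [[548.9, 209.1], [546.0, -44.0], [400.6, -43.9], [404.0, 211.8]]
[434.26286925 134.38096877 215.42486669] [-2.17998416 -2.32268738  3.4968023 ] 5.375
```

View pics/w2.png

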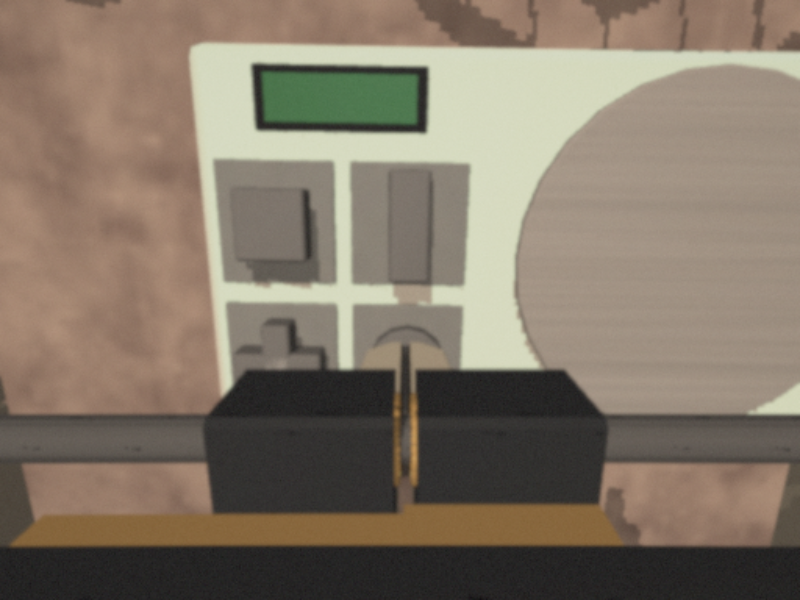

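The fingertips sit squared on the round key; at 3.5 N it's about 4.5 mm down. I'll press it home, lift, then press the bar key.

Call:
carry_out(motion=[[[0, 0, 0.15], 0], [[0, 0, 0], 0], [[0, 0, 0], 0], [[0, 0, -1], 0], [[0.72, 0, 0], 0], [[0.72, 0, 0], 0], [[0.72, 0, 0], 0], [[0, 0, 0.5], 0], [[0, 0, 0.5], 0], [[0, 0, 0], 0], [[0, 0, 0], 0], [[0, 0, 0], 0]])

```text
clock: 6.92
tool_pos: [488.2, 134.8, 213.8]
orientation: [-3.141, -0.002, -0.006]
force: [-6.5, -0.9, 32.3]
gripper_width: 0.6
finger_force: 15.9
```

Call:
carry_out(motion=[[[0, 0, -1], 0], [[0, 0, -1], 0], [[0, 0, -1], 0], [[-0.22, 1, -0.2], 0], [[-0.22, 1, -0.2], 0], [[-0.22, 1, -0.2], 0], [[-0.22, 1, -0.2], 0], [[-0.22, 1, -0.2], 0], [[-0.22, 1, -0.2], 0], [[-0.22, 1, -0.2], 0], [[-0.22, 1, -0.2], 0], [[-0.22, 1, -0.2], 0]])

```text
clock: 8.43
tool_pos: [437.7, -90.6, 329.8]
orientation: [-3.14, -0.001, 0.003]
force: [-0.1, 0.1, -0.3]
gripper_width: 0.3
finger_force: 0.0
```

Call:
carry_out(motion=[[[-0.22, 1, -0.2], 0], [[-0.22, 1, -0.2], 0], [[-0.22, 1, -0.2], 0], [[-0.22, 1, -0.2], 0], [[-0.22, 1, -0.2], 0], [[-0.22, 1, -0.2], 0], [[-0.22, 1, -0.2], 0], [[-0.22, 1, -0.2], 0], [[-0.22, 1, -0.2], 0], [[0, 0, 0], 0], [[0, 0, 0], 0]], gripper=0.6)

```text
clock: 9.8
tool_pos: [389.1, -314.5, 374.9]
orientation: [-3.139, -0.0, 0.002]
force: [0.1, -0.1, -0.5]
gripper_width: 74.3
finger_force: 0.0
```

Run:
```python
from h import *
import pickle
st=robot.observe(); print({k:np.round(st[k],3) for k in ['clock','tool_pos','orientation','force','joints','gripper_width']})
w=robot.snapshot('wrist'); pickle.dump((st,w),open('s2.pkl','wb'))
cv2.imwrite('pics/w3.png',cv2.resize(w['color'],(800,600),interpolation=cv2.INTER_CUBIC))
```

```text
{'clock': np.float64(9.8), 'tool_pos': array([ 389.129, -314.505,  374.899]), 'orientation': array([-3.139e+00, -0.000e+00,  2.000e-03]), 'force': array([ 0.134, -0.088, -0.461]), 'joints': array([-0.903,  0.193,  1.696,  0.   ,  1.255,  0.667]), 'gripper_width': np.float64(74.345)}
```

View pics/w3.png

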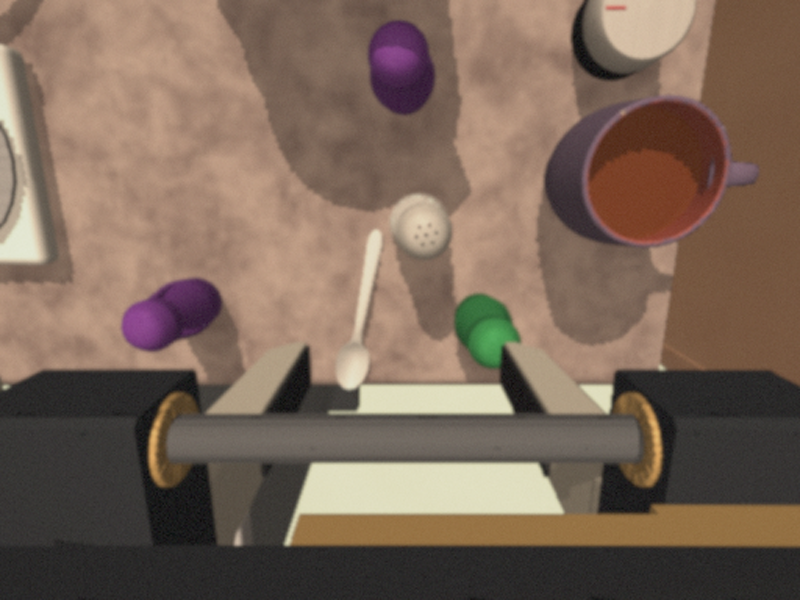

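The wrist view shows the clear shaker, with holes in its cap, at about (424,230). The green one is at (490,330) and the spoon at (362,300).

Run:
```python
from h import *
import pickle
st,w=pickle.load(open('s2.pkl','rb'))
v=lambda *u:np.array(u)*.64
print('cap',onz(w,v((426,233)),85,st).round(1),'body edges z25',onz(w,v((390,222),(452,230),(420,193)),25,st).round(1).tolist())
print('green cap',onz(w,v((493,342)),85,st).round(1),'spoon',onz(w,v((375,232),(352,385)),5,st).round(1).tolist())
print('mug rim left',onz(w,v((585,175)),97,st).round(1),'purple',onz(w,v((399,55)),80,st).round(1))
```

```text
cap [[ 428.7 -326.2   85. ]] body edges z25 [[430.3, -302.7, 25.0], [424.6, -347.7, 25.0], [450.7, -324.2, 25.0]]
green cap [[ 360.1 -369.4   85. ]] spoon [[421.1, -290.3, 5.0], [292.9, -268.8, 5.0]]
mug rim left [[ 461.7 -412.8   97. ]] purple [[ 525.8 -310.4   80. ]]
```

Call:
carry_out(motion=[[[0.79, 0.22, 0], 0], [[0.79, 0.22, 0], 0], [[0, 0, 1], 0], [[0, 0, 1], 0], [[0, 0, 1], 0], [[0, 0, 1], 0], [[0, 0, 1], 0], [[0, 0, 0.8], 0], [[0, 0, 0.6], 0], [[0, 0, 0], 0], [[0, 0, 0], 0]])

```text
clock: 11.22
tool_pos: [429.2, -326.5, 216.6]
orientation: [3.141, 0.001, 0.001]
force: [-0.2, -0.5, 1.0]
gripper_width: 74.4
finger_force: 0.0
```

Call:
carry_out(motion=[[[0, 0, 0], 0], [[0, 0, 0], 0], [[0, 0, 0], 0], [[0, 0, 0], 0], [[0, 0, 0], 0], [[0, 0, 0], 0]], gripper=-1, newtons=15)

```text
clock: 11.98
tool_pos: [428.9, -326.3, 216.1]
orientation: [-3.141, -0.001, 0.0]
force: [-0.3, 2.2, 3.6]
gripper_width: 41.3
finger_force: 15.0
```

Call:
carry_out(motion=[[[0, 0, -0.2], 0], [[0, 0, -0.6], 0], [[0, 0, -1], 0], [[0, 0, -1], 0], [[0, 0, -0.8], 0], [[0, 0, -0.4], 0], [[0.05, -0.3, 0], 0], [[0.08, -0.7, 0], 0], [[0.13, -1, 0], 0], [[0.13, -1, 0], 0], [[0.13, -1, 0], 0], [[0.13, -1, 0], 0]])

```text
clock: 13.48
tool_pos: [444.7, -199.2, 315.0]
orientation: [-3.14, -0.002, 0.003]
force: [0.5, -0.1, -1.6]
gripper_width: 41.6
finger_force: 14.9
```

Call:
carry_out(motion=[[[0.13, -1, 0], 0], [[0.13, -1, 0], 0], [[0.13, -1, 0], 0], [[0.13, -1, 0], 0], [[0.13, -1, 0], 0], [[0.13, -1, 0], 0], [[0.13, -1, 0], 0], [[0.13, -1, 0], 0], [[0.07, -0.6, 0], 0], [[0.04, -0.4, 0], 0], [[0, 0, 0], 0], [[0, 0, 0], 0]])

```text
clock: 14.98
tool_pos: [473.8, 23.1, 316.0]
orientation: [3.141, 0.0, -0.0]
force: [-0.1, -0.5, -0.8]
gripper_width: 41.5
finger_force: 14.9
```

Run:
```python
from h import *
st=robot.observe(); print({k:np.round(st[k],3) for k in ['clock','tool_pos','orientation','force','gripper_width','finger_force']})
w=robot.snapshot('wrist'); s=robot.snapshot('side')
a=cv2.resize(w['color'],(400,300)); b=cv2.resize(s['color'][100:280,180:420],(400,300),interpolation=cv2.INTER_CUBIC)
cv2.imwrite('pics/w4.png',np.hstack([a,b]))
```

```text
{'clock': np.float64(14.975), 'tool_pos': array([473.765,  23.141, 315.953]), 'orientation': array([ 3.141,  0.   , -0.   ]), 'force': array([-0.073, -0.495, -0.835]), 'gripper_width': np.float64(41.458), 'finger_force': np.float64(14.938)}
```

View pics/w4.png

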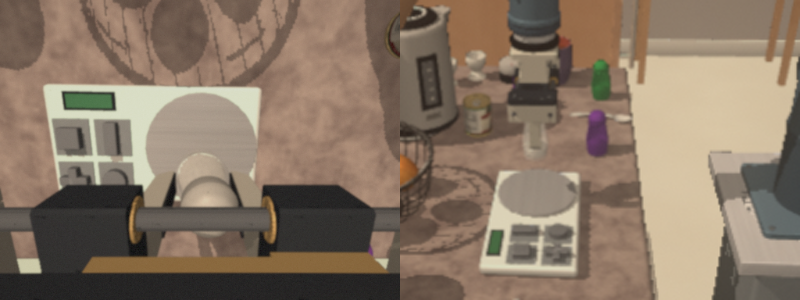

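The shaker is held upright over the plate. I'll lower it, slowing near contact.

Call:
carry_out(motion=[[[0.03, 0, 0.5], 0], [[0.03, 0, 0.9], 0], [[0, -0.05, 0.7], 0], [[0, 0, 0.4], 0], [[0, 0, 0.2], 0], [[0, 0, 0.1], 0], [[0, 0, 0.03], 0], [[0, 0, 0], 0], [[0, 0, 0], 0]])

```text
clock: 16.2
tool_pos: [475.4, 24.8, 245.6]
orientation: [3.141, 0.001, 0.001]
force: [0.1, 0.7, -1.6]
gripper_width: 41.2
finger_force: 14.9
```

Call:
carry_out(motion=[[[0, 0, 0.04], 0], [[0, 0, 0], 0], [[0, 0, 0], 0]])

```text
clock: 16.58
tool_pos: [475.4, 24.8, 245.0]
orientation: [3.141, 0.001, 0.002]
force: [-0.9, 0.9, 6.2]
gripper_width: 41.4
finger_force: 15.0
```

Call:
carry_out(motion=[[[0, 0, 0], 0], [[0, 0, 0], 0], [[0, 0, 0], 0], [[0, 0, 0], 0], [[0, 0, -0.4], 0], [[0, 0, -0.8], 0], [[0, 0, -1], 0], [[0, 0, -1], 0], [[0, 0, -1], 0], [[0, 0, 0], 0], [[0, 0, 0], 0]], gripper=0.6)

```text
clock: 17.95
tool_pos: [474.9, 24.9, 348.8]
orientation: [-3.141, -0.001, 0.001]
force: [0.6, 0.3, 0.4]
gripper_width: 74.6
finger_force: 0.0
```

Run:
```python
from h import *
import pickle
st=robot.observe(); print({k:np.round(st[k],3) for k in ['clock','tool_pos','force','gripper_width','finger_force']})
w=robot.snapshot('wrist'); s=robot.snapshot('side'); pickle.dump((st,w,s),open('s3.pkl','wb'))
a=cv2.resize(w['color'],(400,300)); b=cv2.resize(s['color'][140:275,200:380],(400,300),interpolation=cv2.INTER_CUBIC)
cv2.imwrite('pics/w5.png',np.hstack([a,b]))
```

```text
{'clock': np.float64(17.95), 'tool_pos': array([474.929,  24.859, 348.847]), 'force': array([0.643, 0.317, 0.391]), 'gripper_width': np.float64(74.552), 'finger_force': np.float64(0.0)}
```

View pics/w5.png

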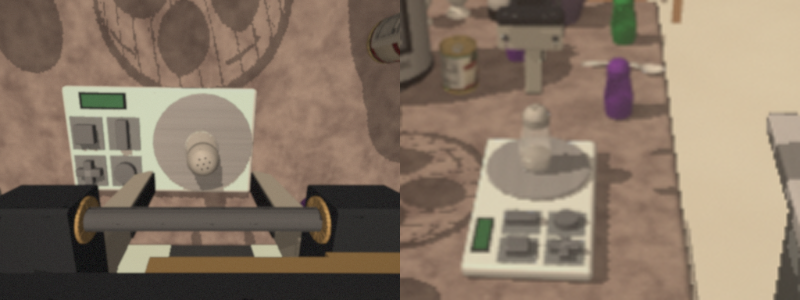

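The shaker stands upright mid-plate. I'll shut the fingers and go to the square key.

Call:
carry_out(motion=[[[0.08, -0.9, 0], 0], [[0.08, -0.9, 0], 0], [[0.08, -0.9, 0], 0], [[0.08, -0.9, 0], 0], [[0.08, -0.9, 0], 0], [[0.08, -0.9, 0], 0], [[0.08, -0.9, 0], 0], [[0, 0, 1], 0], [[0, 0, 1], 0], [[0, 0, 1], 0], [[0, 0, 1], 0], [[0, 0, 0.5], 0]], gripper=-1)

```text
clock: 19.55
tool_pos: [488.4, 182.2, 234.5]
orientation: [3.141, 0.001, -0.006]
force: [0.6, -0.1, -0.1]
gripper_width: 0.5
finger_force: 0.0
```

Call:
carry_out(motion=[[[0, 0, 0.3], 0], [[0, 0, 0.35], 0], [[0, 0, 0.3], 0], [[0, 0, 0], 0], [[0, 0, 0], 0], [[0, 0, 0], 0]])

```text
clock: 20.3
tool_pos: [489.5, 182.4, 214.3]
orientation: [-3.141, -0.001, -0.003]
force: [-2.5, -0.9, 9.2]
gripper_width: 0.4
finger_force: 4.6
```

Square is fully down at 9 N. Next I'll lift, move above the round key and turn the gripper 90° so its body stays clear of the shaker.

Call:
carry_out(motion=[[[0, 0, -1], 0], [[0, 0, -1], 0], [[0, 0, -1], 0], [[-0.73, 0.65, 0], 0], [[-0.73, 0.65, 0], 0], [[-0.73, 0.65, 0], 0], [[0, 0, 0], -0.94], [[0, 0, 0], -0.94], [[0, 0, 0], -0.94], [[0, 0, 0], -0.94], [[0, 0, 0], -0.94], [[0, 0, 0], -0.94]])

```text
clock: 21.8
tool_pos: [434.5, 133.6, 288.2]
orientation: [2.898, 1.212, 0.001]
force: [0.5, 0.4, 1.2]
gripper_width: 0.8
finger_force: 0.0
```

Call:
carry_out(motion=[[[0, 0, 0], -0.94], [[0, 0, 0], -0.94], [[0, 0, 0], -0.94], [[0, 0, 0], -0.94], [[0, 0, 0], -0.94], [[0, 0, 0], -0.94], [[0, 0, 0], 0], [[0, 0, 0], 0]])

```text
clock: 22.8
tool_pos: [434.5, 133.5, 288.1]
orientation: [2.219, 2.224, 0.001]
force: [-0.5, -0.3, -0.6]
gripper_width: 0.7
finger_force: 0.0
```

Call:
carry_out(motion=[[[0, 0, 1], 0], [[0, 0, 1], 0], [[0, 0, 0.4], 0], [[0, 0, 0.3], 0], [[0, 0, 0.32], 0], [[0, 0, 0], 0], [[0, 0, 0], 0], [[0, 0, 0], 0]])

```text
clock: 23.8
tool_pos: [434.6, 133.6, 214.1]
orientation: [2.216, 2.226, 0.001]
force: [-5.5, -1.2, 16.6]
gripper_width: 0.9
finger_force: 8.2
```

Call:
carry_out(motion=[[[0, 0, -0.5], 0], [[0, 0, -1], 0], [[0, 0, -1], 0], [[0, 0, -1], 0], [[0, 0, -1], 0], [[0, 0, -1], 0], [[0, 0, 0], 0], [[0, 0, 0], 0], [[0, 0, 0], 0]])

```text
clock: 24.92
tool_pos: [434.1, 133.5, 348.9]
orientation: [-2.215, -2.226, 0.002]
force: [-0.6, 0.3, 0.1]
gripper_width: 0.7
finger_force: 0.0
```

Run:
```python
from h import *
s=robot.snapshot('side'); w=robot.snapshot('wrist')
cv2.imwrite('pics/w6.png',np.hstack([cv2.resize(w['color'],(400,300)),cv2.resize(s['color'][100:370,90:450],(400,300),interpolation=cv2.INTER_CUBIC)]))
```

```text
(no output)
```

View pics/w6.png

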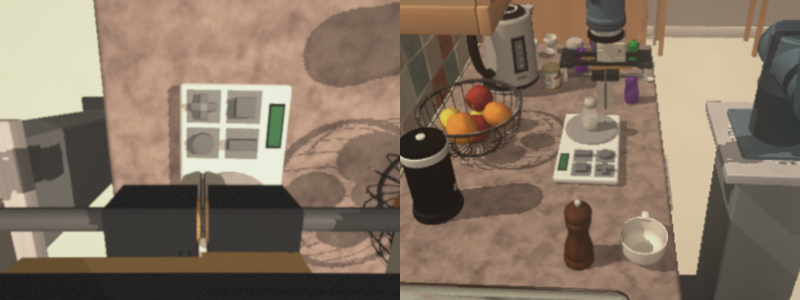

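The shaker stands upright on the plate at (590,113) in the side crop. All keys are up, the bystanders in view are in place and the robot is clear, so I'm handing in.

```bash
python3 -c "
from workcell import robot
print(robot.sign_off())"
```

```text
the job is handed in; nothing more can be done
None
```

I pressed the round, bar, square and round keys right down in that order, with the shaker placed after the bar key. The shaker is left standing upright mid-plate, and the job was handed in at about 25 s; the sign-off gave no verdict.

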